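# Put the spanner sockets back in their holders

### The job

Put the three round steel spanner sockets away: stand each one upright, hexagonal mouth up, fully down in the pocket of the wooden holder block made for its size - the small socket in the small holder, the medium in the medium, the large in the large - and let go of it. Leave the hexagonal and square bar stubs, the mug and the glue bottle standing where they are.

Things in the scene. Friction and masses are not known exactly. Their poses are not given: they have to be found in the camera images.
- socket_small: the small socket: a round plain-steel spanner socket, a plain cylinder 30 mm in diameter and 45 mm tall, standing on its flat base with its hexagonal mouth (20 mm across flats, dark inside) upwards; loose, 0.1 to 0.65 kg; to be gripped by its outside, as the mouth does not let fingers in. Origin at the centre of its underside, z up along its axis.
- socket_medium: the medium socket: a round plain-steel spanner socket, a plain cylinder 42 mm in diameter and 50 mm tall, standing on its flat base with its hexagonal mouth (30 mm across flats, dark inside) upwards; loose, 0.1 to 0.65 kg; to be gripped by its outside, as the mouth does not let fingers in. Origin at the centre of its underside, z up along its axis.
- socket_large: the large socket: a round plain-steel spanner socket, a plain cylinder 56 mm in diameter and 55 mm tall, standing on its flat base with its hexagonal mouth (41 mm across flats, dark inside) upwards; loose, 0.1 to 0.65 kg; to be gripped by its outside, as the mouth does not let fingers in. Origin at the centre of its underside, z up along its axis.
- holder_small: the small holder: a square wooden block 72 x 72 mm, 20 mm high, fixed to the bench, with one round pocket 48 mm in diameter and 10 mm deep in the middle of its top (18 mm wider than the small socket). Origin at the centre of its underside; the pocket's flat floor is 10 mm above it and the rim 20 mm above it. z up, x and y along the block's sides.
- holder_medium: the medium holder: a square wooden block 86 x 86 mm, 20 mm high, fixed to the bench, with one round pocket 60 mm in diameter and 10 mm deep in the middle of its top (18 mm wider than the medium socket). Origin at the centre of its underside; the pocket's flat floor is 10 mm above it and the rim 20 mm above it. z up, x and y along the block's sides.
- holder_large: the large holder: a square wooden block 100 x 100 mm, 20 mm high, fixed to the bench, with one round pocket 74 mm in diameter and 10 mm deep in the middle of its top (18 mm wider than the large socket). Origin at the centre of its underside; the pocket's flat floor is 10 mm above it and the rim 20 mm above it. z up, x and y along the block's sides.
- hex_bar: a hexagonal steel bar stub without any hole, 36 mm across flats, 48 mm tall, standing on end; loose; not a socket, to be left alone. Origin at the centre of its underside.
- square_bar: a square steel bar stub without any hole, 36 x 36 mm, 50 mm tall, standing on end; loose; not a socket, to be left alone. Origin at the centre of its underside.
- mug: a green mug, 80 mm across and 92 mm tall, with its handle, to the left of the work; loose, to be left alone. Origin at the centre of its underside.
- glue: a yellow glue bottle with an orange cap, 68 mm across and 170 mm tall, to the right of the work; loose, to be left alone. Origin at the centre of its underside.
There are look-alikes about, which are no part of the job. Leave any red look-alike of the socket_medium alone. Leave any red or turquoise look-alike of the socket_large alone.

How it is judged:
At the end, for the whole second after the job is handed in: Each socket stands upright (0.1 rad) on the pocket floor of its own size's holder (axes within 12 mm, undersides 6 to 13.5 mm apart in height), released and at rest; the two bar stubs, the mug and the glue bottle are within 20 mm of where they stood (horizontal distance between socket_small and holder_small below 0.012 m and z of socket_small in the frame of holder_small between 0.006 and 0.0135 m and angle between each of socket_small, socket_medium, socket_large's own z axis and vertical below 0.1 rad and linear speed of each of socket_small, socket_medium, socket_large below 0.02 m/s and angular speed of each of socket_small, socket_medium, socket_large below 0.2 rad/s and horizontal distance between socket_medium and holder_medium below 0.012 m and z of socket_medium in the frame of holder_medium between 0.006 and 0.0135 m and horizontal distance between socket_large and holder_large below 0.012 m and z of socket_large in the frame of holder_large between 0.006 and 0.0135 m and distance of each of hex_bar, square_bar, mug, glue from where it was at the start of the episode below 0.02 m); the robot touches nothing.
It fails at once if the hexagonal bar stub is moved 20 mm or more from its place (distance of hex_bar from where it was at the start of the episode above 0.02 m).
It fails at once if the square bar stub is moved 20 mm or more from its place (distance of square_bar from where it was at the start of the episode above 0.02 m).
It fails at once if the mug is moved 20 mm or more from its place (distance of mug from where it was at the start of the episode above 0.02 m).
It fails at once if the glue bottle is moved 20 mm or more from its place (distance of glue from where it was at the start of the episode above 0.02 m).
It also fails if it takes over 88 s, if anything falls off the work surface, if the arm or the gripper's body presses on something with over 40 N, if the wrist force passes 120 N, or if a joint passes its speed limit or range.

### The arm

A 7-joint arm with a two-finger parallel gripper is mounted at the origin on the work surface. World frame = base frame: x ahead of the robot, y to its left, z up, the work surface at z = 0. Lengths are in m, angles in rad, forces in N, time in s.
With the tool pointing down it reaches from about 0.425 to 0.95 m from the base axis. Payload 16.7 kg.
Tool frame: the origin (TCP) lies at the centre of the arm's flange, where the gripper is bolted on; the fingertips stand 199 mm ahead of it and the grasp point (between the pads) lies 180 mm ahead of it; z points along the fingers, y is the line along which they close (so a half turn about z gives the same grasp; the last joint's range is limited). The gripper opens to 94 mm and grips with 3 to 60 N. Pads are 16 mm wide; open, the fingers measure 119 mm over their backs; the gripper's body (75 mm by 177 mm) begins 78 mm behind the grasp point.
Start: joints at [1.052, 0.426, 0.074, 1.606, -0.034, 1.111, -0.067], TCP at [0.244, -0.629, 0.405] pointing down, gripper open.
Joint ranges: [-2.85, 2.85], [-0.5, 2.14], [-1.23, 1.37], [0.21, 2.46], [-1.02, 4.16], [0.16, 2.05], [-2.73, 2.73]. Speed limits (rad/s): [1.89, 1.89, 2.39, 2.39, 3.01, 3.01, 3.01].

### API

Orientations are given as a unit quaternion [w, x, y, z].
In Python, from workcell import robot, viewer gives the robot as it stands. The module is installed in compiled form; this text tells all that it offers.
- The arm moves only by the tool arm_command, never from a script. Its argument "steps" is a list of rows, each an object of numbers: "tx", "ty", "tz": the shift along the tool's x, y, z in cm; "wx", "wy", "wz": the turn, a rotation vector about the tool's x, y, z in rad; "gripper": the finger opening in cm, from 0 to 9.4. In form: [{"tx": .., "ty": .., "tz": .., "wx": .., "wy": .., "wz": .., "gripper": ..}, ...]. A call has 1 to 8 rows; each row is the pose to reach, as a shift and turn from the pose commanded when the call began, along the tool's axes at that moment; what a row does not reach only later rows make up. A row lasts 1/12 s, in which the tool goes at most 41.7 mm and 7.16 degrees, less where a joint would pass 70% of its speed; a pose out of reach is approached as far as the arm can. A call with a gripper value outside its range is refused whole. The fingers move at their own pace and stop on an object; "grip_force" is the grip in N (left out, the last holds). Time passes only in rows, so rows that repeat a pose let the fingers close. It gives the time, the measured TCP pose, the force, the opening and the grip force at its end, in the units of the state.
- robot.observe(): the state, without advancing time (a new reading comes with each control period).
- viewer.grab_frame(name): name is "side" or "top"; returns the picture (480x640x3 uint8, red, green, blue); there is no depth.
- viewer.get_calibration(name): a dict with "fx", "fy", "cx", "cy" (pixels), "rvec" (rotation vector, rad) and "tvec" (3), from world to camera coordinates, as OpenCV has them. Camera axes: x right, y down, z forward; pixel columns grow to the right and rows downward; lengths in m; the calibration is good to about 2 mm. A picture is of the moment at which its call begins. get_calibration takes no time and is no camera call.
- robot.finish_job(): hands the job in; it is judged then, once.
The state is a dict: "time_s": time; "joint_positions": joint angles; "joint_velocities": joint speeds; "effort": joint torques, N m; "ee_pos": TCP position; "orientation": TCP orientation; "force": force on the tool from outside, world axes, zero at the start; "ft_torque": the same for the moment, N m; "opening": finger opening in m; "grip_force": force on a finger pad.
Only numpy, scipy, OpenCV 4.12 (cv2) and the standard library are available. Lean on these libraries where they do the work, as an engineer would, in place of code of your own. Each camera call takes 0.05 s, during which the arm holds its last target. There are 200 camera calls.

## Working session

There is one attempt and no reset: what is moved stays moved. The work goes in short steps, Python scripts to look and compute and a tool call to move; the robot and the scene stay as the last step left them, time stands still between calls to the robot, and variables do not carry over. Pictures are saved under pics/ and viewed, at most 14 in all, crops included, and the job is handed in when it is done.

Besides the shell and the picture viewer there is one more tool, called after ">>>" by a JSON object that holds its "api" and its "payload", one argument or row to a line. arm_command: Moves the arm, as the interface text tells. Its arguments: {"type":"object","properties":{"steps":{"type":"array","items":{"type":"object","properties":{"tx":{"type":"number"},"ty":{"type":"number"},"tz":{"type":"number"},"wx":{"type":"number"},"wy":{"type":"number"},"wz":{"type":"number"},"gripper":{"type":"number"}}}},"grip_force":{"type":"number"}},"required":["steps"]}

```bash
mkdir -p pics; python3 - <<'E'
from workcell import robot, viewer
import cv2
for n in("top","side"):
    cv2.imwrite(f"pics/{n}0.png",viewer.grab_frame(n)[:,:,::-1]); print(n,viewer.get_calibration(n))
s=robot.observe(); print(s["ee_pos"],s["orientation"],s["opening"],s["time_s"])
E
```

```text
top {'fx': 558.3350773664421, 'fy': 558.3350773664421, 'cx': 321.41384351294795, 'cy': 230.20718279911404, 'rvec': array([ 2.18899908, -2.18537098,  0.03437035]), 'tvec': array([-0.00361602,  0.47812732,  1.18506379])}
side {'fx': 434.472851122833, 'fy': 434.472851122833, 'cx': 324.5844865598858, 'cy': 243.20177505257797, 'rvec': array([ 0.94198844, -2.41516898,  1.13896051]), 'tvec': array([0.36694997, 0.24501685, 0.65606982])}
[ 0.24389065 -0.62922217  0.4040524 ] [-5.53444217e-04  9.82954993e-01  1.83845459e-01 -1.49017282e-04] 0.0939338969693774 0.1
```

View pics/top0.png

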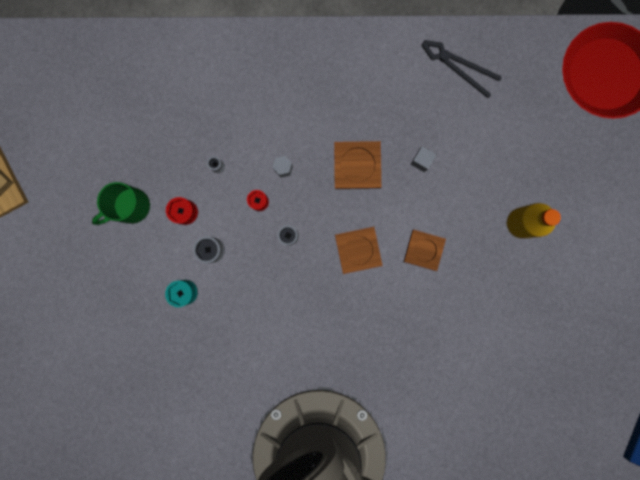

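View pics/side0.png

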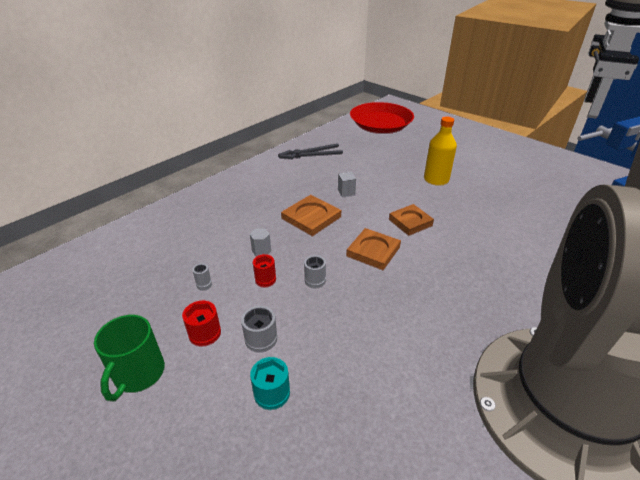

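The top view shows these candidates:
- **Small socket:** grey, at (216,164).
- **Medium socket:** grey at (288,235); the red one at (258,201) is a look-alike.
- **Large socket:** grey at (208,249); the red (181,210) and turquoise (181,293) ones are look-alikes.
- **Bars:** hexagonal at (283,166), square at (424,159).
- **Holders:** large (358,165), medium (359,250), small (425,250).

I choose the three grey ones with dark mouths. Next I measure them and check with an overlay crop.

```bash
cat > h.py <<'E'
import numpy as np, cv2
from workcell import robot, viewer
def cal(n):
    c=viewer.get_calibration(n); K=np.array([[c["fx"],0,c["cx"]],[0,c["fy"],c["cy"]],[0,0,1]])
    return K,np.array(c["rvec"]),np.array(c["tvec"])
def ray(n,uv,z):
    K,r,t=cal(n); R=cv2.Rodrigues(r)[0]; o=-R.T@t; d=R.T@np.linalg.inv(K)@[uv[0],uv[1],1]
    return (o+d*(z-o[2])/d[2])[:2]
def proj(n,P):
    K,r,t=cal(n); return cv2.projectPoints(np.array(P,float).reshape(-1,3),r,t,K,None)[0].reshape(-1,2)
def circ(n,img,c,rad,z,s,off,col):
    a=np.linspace(0,2*np.pi,60); p=proj(n,np.c_[c[0]+rad*np.cos(a),c[1]+rad*np.sin(a),0*a+z])
    cv2.polylines(img,[np.round(((p-off+.5)*s-.5)*8).astype(np.int32)],True,col,1,cv2.LINE_AA,3)
E
cat > m.py <<'E'
from h import *
T=cv2.imread("pics/top0.png"); S=cv2.imread("pics/side0.png")
hsv=cv2.cvtColor(T,cv2.COLOR_BGR2HSV)
# holders: brown mask -> minAreaRect at z=.02
m=((hsv[...,0]<20)&(hsv[...,1]>120)&(hsv[...,2]<230)).astype(np.uint8)
P={}
for nm,(u,v) in dict(hs=(425,250),hm=(359,250),hl=(358,165)).items():
    mm=np.zeros_like(m); mm[v-34:v+34,u-34:u+34]=m[v-34:v+34,u-34:u+34]
    c=max(cv2.findContours(mm,0,2)[0],key=cv2.contourArea); r=cv2.minAreaRect(c)
    P[nm]=ray("top",r[0],.02); print(nm,r,P[nm])
# sockets: dark mouth centre at top
g=cv2.cvtColor(T,6)
for nm,(u,v),h in (("s",(216,164),.045),("m",(288,235),.05),("l",(208,249),.055)):
    P[nm]=ray("top",(u,v),h); print(nm,P[nm], g[v-1:v+2,u-20:u+21:2])
np.save("P.npy",P)
E
cat > ov.py <<'E'
from h import *
P=np.load("P.npy",allow_pickle=True).item()
T=cv2.imread("pics/top0.png"); S=cv2.imread("pics/side0.png")
def show(n,I,x0,y0,w,h,s):
    c=cv2.resize(I[y0:y0+h,x0:x0+w],None,fx=s,fy=s,interpolation=cv2.INTER_CUBIC)
    for k,r,z in (("s",.015,.045),("m",.021,.05),("l",.028,.055),("hs",.024,.02),("hm",.03,.02),("hl",.037,.02)):
        circ(n,c,P[k],r,z,s,np.array([x0,y0]),(0,255,255))
        if len(k)==1: circ(n,c,P[k],r,0,s,np.array([x0,y0]),(255,0,255))
    return c
import sys
t=sys.argv[1]
a=show("top",T,185,140,130,130,4); b=show("top",T,330,135,120,140,3)
cv2.imwrite(f"pics/ovt{t}.png",np.hstack([a[:520,:420],cv2.copyMakeBorder(b,0,100,0,0,0)[:520,:360]]))
cv2.imwrite(f"pics/ovs{t}.png",show("side",S,180,185,260,180,3))
E
python3 m.py; python3 ov.py 0
```

```text
hs ((424.3396301269531, 249.8113250732422), (33.79069519042969, 32.69180679321289), 15.945394515991211) [ 0.43641005 -0.22112935]
hm ((358.1488037109375, 249.86093139648438), (39.04225540161133, 39.32162857055664), 77.90524291992188) [ 0.43604627 -0.08106024]
hl ((357.5, 164.5), (45.0, 45.0), 90.0) [ 0.61855946 -0.0798852 ]
s [0.61569773 0.21870419] [[107 108 107 110 106 110  81  38  30  15  19  60  89  72  97 105 104 103
  103 108 109]
 [107 104 107 109 108 109  88  38  28  14  21  64  88  70  88 106 105 105
  103 106 105]
 [106 103 105 109 106 108  96  50  31  19  27  77  87  74  86 107 106 109
  106 106 108]]
m [0.46618266 0.0658583 ] [[107 108 109 104 110 104  54  49  44  27  19  26  43  60  97  92 107 106
  105 109 107]
 [103 108 106 104 105 104  54  46  39  22  19  26  43  58  98  92 108 107
  105 106 108]
 [107 108 107 101 106 107  60  48  37  22  20  28  49  59  98  91 108 104
  106 106 106]]
l [0.43673801 0.23118542] [[112 112 115 104  48  41  47  48  39  19  18  29  47  50  61 101  75  66
   85 109 111]
 [110 110 112 102  48  42  46  46  41  19  18  27  46  49  59 101  75  66
   83 107 109]
 [107 110 114  99  46  42  45  49  40  19  16  29  46  50  56  97  75  66
   86 108 110]]
```

View pics/ovt0.png

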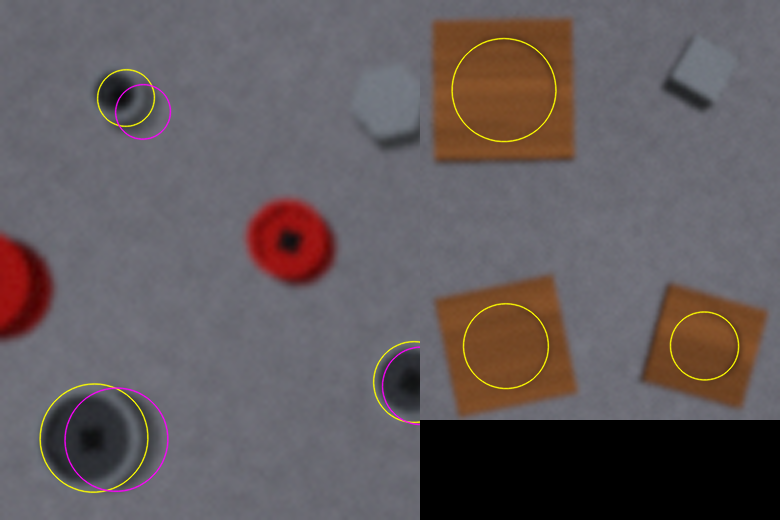

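View pics/ovs0.png

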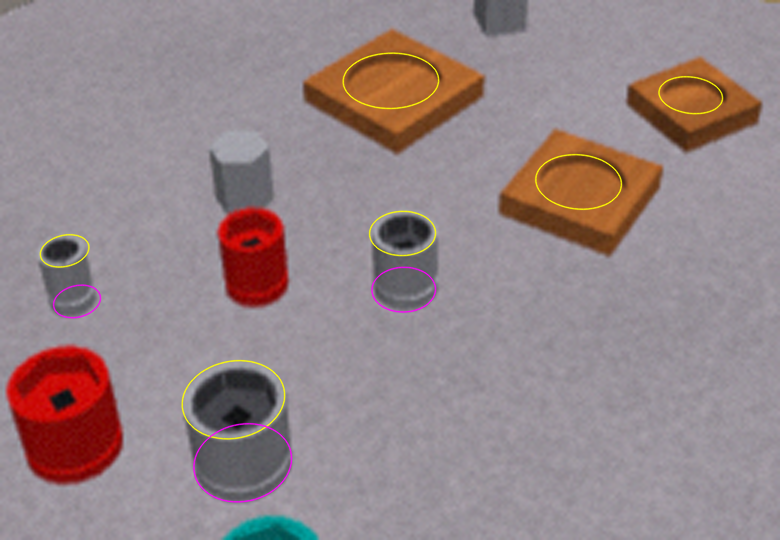

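The top overlay shows the six objects where expected: dark mouths in the small (118,92), large (92,438) and medium (410,380) crop positions. The grey rims blend into the bench, so my circles sit a few pixels too far right. I'll refit on the dark mouths in both views.

```bash
cat > m2.py <<'E'
from h import *
P=np.load("P.npy",allow_pickle=True).item()
I={n:cv2.cvtColor(cv2.imread(f"pics/{n}0.png"),6) for n in("top","side")}
for nm,h,af,uvt,uvs in (("s",.045,.02,(214,163),(201,268)),("m",.05,.03,(287,235),(315,262)),("l",.055,.041,(206,249),(258,318))):
    for n,(u,v),th in (("top",uvt,62),("side",uvs,75)):
        g=I[n]; R=14 if n=="top" else 20
        m=np.zeros_like(g); m[v-R:v+R+1,u-R:u+R+1]=(g[v-R:v+R+1,u-R:u+R+1]<th)
        k,l,st,_=cv2.connectedComponentsWithStats(m)
        i=1+np.argmax(st[1:,4]); x,y,w,hh,_=st[i]; c=(x+(w-1)/2,y+(hh-1)/2)
        q=ray(n,c,h); print(nm,n,c,w,hh,q)
        if n=="top": P[nm]=q
np.save("P.npy",P)
E
python3 m2.py; python3 ov.py 1
```

```text
s top (np.float64(213.5), np.float64(163.0)) 10 9 [0.61782267 0.22400932]
s side (np.float64(200.0), np.float64(268.0)) 11 7 [0.61732035 0.21999277]
m top (np.float64(287.0), np.float64(234.5)) 15 14 [0.46721917 0.06794323]
m side (np.float64(314.5), np.float64(262.0)) 16 11 [0.46538998 0.06447458]
l top (np.float64(206.0), np.float64(249.0)) 21 21 [0.43673045 0.23534332]
l side (np.float64(258.0), np.float64(318.0)) 27 19 [0.4349227  0.23138621]
```

View pics/ovs1.png

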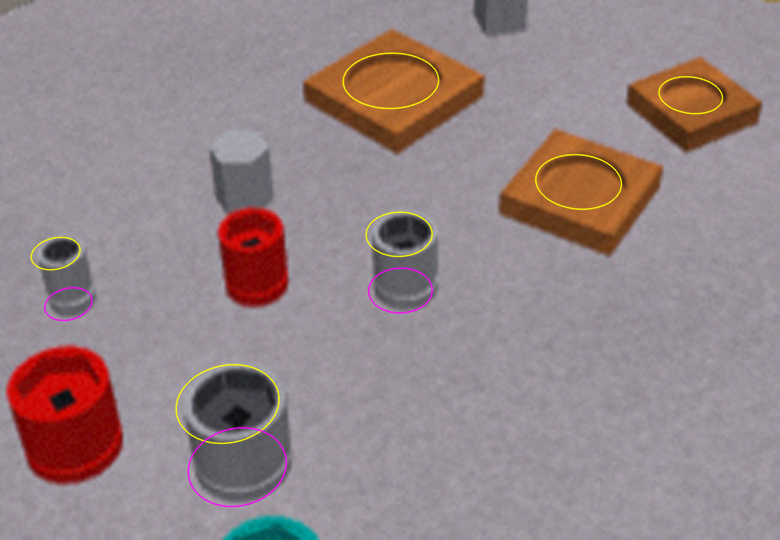

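The side overlay shows the top-camera fit sitting about 1.5 px left of the real rims, small (60,252), large (238,400), medium (404,233). That is a constant 2–4 mm offset between the cameras, so I'll use the average. Now I move, squaring the tool yaw on the way.

>>> {"api": "arm_command", "payload": {
  "steps": [
    {"tx": 22,"ty": -22,"wz": 0.371,"gripper": 9.4},
    {"tx": 22,"ty": -22,"wz": 0.371,"gripper": 9.4},
    {"tx": 22,"ty": -22,"wz": 0.371,"gripper": 9.4},
    {"tx": 22,"ty": -22,"wz": 0.371,"gripper": 9.4},
    {"tx": 22,"ty": -22,"wz": 0.371,"gripper": 9.4},
    {"tx": 22,"ty": -22,"wz": 0.371,"gripper": 9.4},
    {"tx": 22,"ty": -22,"wz": 0.371,"gripper": 9.4},
    {"tx": 22,"ty": -22,"wz": 0.371,"gripper": 9.4}
  ],
  "grip_force": 30
}}

```text
validation failed for argument at $.st...
```

>>> {"api": "arm_command", "payload": {
  "steps": [
    {"tx": 22.0,"ty": -22.0,"tz": 0.0,"wx": 0.0,"wy": 0.0,"wz": 0.371,"gripper": 9.3},
    {"tx": 22.0,"ty": -22.0,"tz": 0.0,"wx": 0.0,"wy": 0.0,"wz": 0.371,"gripper": 9.3},
    {"tx": 22.0,"ty": -22.0,"tz": 0.0,"wx": 0.0,"wy": 0.0,"wz": 0.371,"gripper": 9.3},
    {"tx": 22.0,"ty": -22.0,"tz": 0.0,"wx": 0.0,"wy": 0.0,"wz": 0.371,"gripper": 9.3},
    {"tx": 22.0,"ty": -22.0,"tz": 0.0,"wx": 0.0,"wy": 0.0,"wz": 0.371,"gripper": 9.3},
    {"tx": 22.0,"ty": -22.0,"tz": 0.0,"wx": 0.0,"wy": 0.0,"wz": 0.371,"gripper": 9.3},
    {"tx": 22.0,"ty": -22.0,"tz": 0.0,"wx": 0.0,"wy": 0.0,"wz": 0.371,"gripper": 9.3},
    {"tx": 22.0,"ty": -22.0,"tz": 0.0,"wx": 0.0,"wy": 0.0,"wz": 0.371,"gripper": 9.3}
  ],
  "grip_force": 30
}}

```text
time_s: 0.77
ee_pos: [0.3711, -0.3405, 0.4046]
orientation: [-0.0, 1.0, 0.001, 0.0]
force: [1.5, -1.1, 1.4]
opening: 0.0933
grip_force: 0.0
```

>>> {"api": "arm_command", "payload": {
  "steps": [
    {"tx": 13.0,"ty": -29.0,"tz": 5.0,"wx": 0.0,"wy": 0.0,"wz": 0.0,"gripper": 9.3},
    {"tx": 13.0,"ty": -29.0,"tz": 5.0,"wx": 0.0,"wy": 0.0,"wz": 0.0,"gripper": 9.3},
    {"tx": 13.0,"ty": -29.0,"tz": 5.0,"wx": 0.0,"wy": 0.0,"wz": 0.0,"gripper": 9.3},
    {"tx": 13.0,"ty": -29.0,"tz": 5.0,"wx": 0.0,"wy": 0.0,"wz": 0.0,"gripper": 9.3},
    {"tx": 13.0,"ty": -29.0,"tz": 5.0,"wx": 0.0,"wy": 0.0,"wz": 0.0,"gripper": 9.3},
    {"tx": 13.0,"ty": -29.0,"tz": 5.0,"wx": 0.0,"wy": 0.0,"wz": 0.0,"gripper": 9.3},
    {"tx": 13.0,"ty": -29.0,"tz": 5.0,"wx": 0.0,"wy": 0.0,"wz": 0.0,"gripper": 9.3},
    {"tx": 13.0,"ty": -29.0,"tz": 5.0,"wx": 0.0,"wy": 0.0,"wz": 0.0,"gripper": 9.3}
  ]
}}

```text
time_s: 1.43
ee_pos: [0.5006, -0.0515, 0.3542]
orientation: [-0.0, 1.0, 0.0, -0.0]
force: [0.1, 0.3, -0.7]
opening: 0.0928
grip_force: 0.0
```

>>> {"api": "arm_command", "payload": {
  "steps": [
    {"tx": 11.7,"ty": -27.4,"tz": 6.0,"wx": 0.0,"wy": 0.0,"wz": 0.0,"gripper": 7.0},
    {"tx": 11.7,"ty": -27.4,"tz": 6.0,"wx": 0.0,"wy": 0.0,"wz": 0.0,"gripper": 7.0},
    {"tx": 11.7,"ty": -27.4,"tz": 6.0,"wx": 0.0,"wy": 0.0,"wz": 0.0,"gripper": 7.0},
    {"tx": 11.7,"ty": -27.4,"tz": 6.0,"wx": 0.0,"wy": 0.0,"wz": 0.0,"gripper": 7.0},
    {"tx": 11.7,"ty": -27.4,"tz": 6.0,"wx": 0.0,"wy": 0.0,"wz": 0.0,"gripper": 7.0},
    {"tx": 11.7,"ty": -27.4,"tz": 6.0,"wx": 0.0,"wy": 0.0,"wz": 0.0,"gripper": 7.0},
    {"tx": 11.7,"ty": -27.4,"tz": 6.0,"wx": 0.0,"wy": 0.0,"wz": 0.0,"gripper": 7.0},
    {"tx": 11.7,"ty": -27.4,"tz": 6.0,"wx": 0.0,"wy": 0.0,"wz": 0.0,"gripper": 7.0}
  ]
}}

```text
time_s: 2.1
ee_pos: [0.6175, 0.2252, 0.293]
orientation: [-0.001, 1.0, 0.002, -0.001]
force: [-1.0, -0.0, -0.0]
opening: 0.0699
grip_force: 0.0
```

```bash
python3 - <<'E'
from h import *
s=robot.observe(); print(s["ee_pos"],s["opening"])
I=cv2.cvtColor(viewer.grab_frame("side"),4)[150:350,120:380]
cv2.imwrite("pics/hov1.png",cv2.resize(I,None,fx=3,fy=3))
E
```

```text
[0.6174768  0.22519104 0.29300249] 0.06990134407183121
```

View pics/hov1.png

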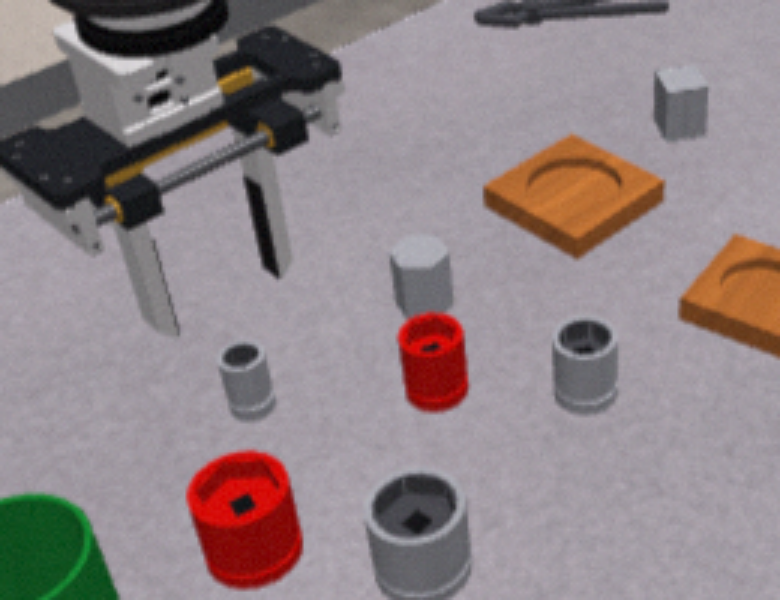

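The gripper hovers over the small socket: fingertips at about (165,330) and (275,275), socket mouth at (243,355), and nothing else nearby. I descend and close.

>>> {"api": "arm_command", "payload": {
  "steps": [
    {"tx": 0.0,"ty": 0.2,"tz": 3.0,"wx": 0.0,"wy": 0.0,"wz": 0.0,"gripper": 7.0},
    {"tx": 0.0,"ty": 0.2,"tz": 5.5,"wx": 0.0,"wy": 0.0,"wz": 0.0,"gripper": 7.0},
    {"tx": 0.0,"ty": 0.2,"tz": 7.8,"wx": 0.0,"wy": 0.0,"wz": 0.0,"gripper": 7.0},
    {"tx": 0.0,"ty": 0.2,"tz": 7.8,"wx": 0.0,"wy": 0.0,"wz": 0.0,"gripper": 5.0},
    {"tx": 0.0,"ty": 0.2,"tz": 7.8,"wx": 0.0,"wy": 0.0,"wz": 0.0,"gripper": 4.0},
    {"tx": 0.0,"ty": 0.2,"tz": 7.8,"wx": 0.0,"wy": 0.0,"wz": 0.0,"gripper": 3.0},
    {"tx": 0.0,"ty": 0.2,"tz": 7.8,"wx": 0.0,"wy": 0.0,"wz": 0.0,"gripper": 2.0},
    {"tx": 0.0,"ty": 0.2,"tz": 7.8,"wx": 0.0,"wy": 0.0,"wz": 0.0,"gripper": 2.0}
  ]
}}

```text
time_s: 2.82
ee_pos: [0.6177, 0.2171, 0.2184]
orientation: [-0.0, 1.0, -0.001, 0.001]
force: [0.2, 0.0, -0.2]
opening: 0.0401
grip_force: 0.0
```

>>> {"api": "arm_command", "payload": {
  "steps": [
    {"tx": 0.0,"ty": 0.0,"tz": 0.0,"wx": 0.0,"wy": 0.0,"wz": 0.0,"gripper": 2.0},
    {"tx": 0.0,"ty": 0.0,"tz": 0.0,"wx": 0.0,"wy": 0.0,"wz": 0.0,"gripper": 2.0},
    {"tx": 0.0,"ty": 0.0,"tz": 0.0,"wx": 0.0,"wy": 0.0,"wz": 0.0,"gripper": 2.0},
    {"tx": 0.0,"ty": 0.0,"tz": 0.0,"wx": 0.0,"wy": 0.0,"wz": 0.0,"gripper": 2.0},
    {"tx": 0.0,"ty": 0.0,"tz": 0.0,"wx": 0.0,"wy": 0.0,"wz": 0.0,"gripper": 2.0}
  ]
}}

```text
time_s: 3.23
ee_pos: [0.6176, 0.2172, 0.2178]
orientation: [-0.0, 1.0, -0.001, 0.001]
force: [-1.6, -0.1, 7.8]
opening: 0.0296
grip_force: 30.0
```

>>> {"api": "arm_command", "payload": {
  "steps": [
    {"tx": 0.0,"ty": 0.0,"tz": -4.0,"wx": 0.0,"wy": 0.0,"wz": 0.0,"gripper": 2.0},
    {"tx": 0.0,"ty": 0.0,"tz": -8.0,"wx": 0.0,"wy": 0.0,"wz": 0.0,"gripper": 2.0},
    {"tx": -0.5,"ty": 1.0,"tz": -11.0,"wx": 0.0,"wy": 0.0,"wz": 0.0,"gripper": 2.0},
    {"tx": -2.0,"ty": 4.0,"tz": -12.0,"wx": 0.0,"wy": 0.0,"wz": 0.0,"gripper": 2.0},
    {"tx": -3.5,"ty": 7.5,"tz": -12.0,"wx": 0.0,"wy": 0.0,"wz": 0.0,"gripper": 2.0},
    {"tx": -5.0,"ty": 11.0,"tz": -12.0,"wx": 0.0,"wy": 0.0,"wz": 0.0,"gripper": 2.0},
    {"tx": -6.5,"ty": 14.5,"tz": -12.0,"wx": 0.0,"wy": 0.0,"wz": 0.0,"gripper": 2.0},
    {"tx": -7.5,"ty": 18.0,"tz": -12.0,"wx": 0.0,"wy": 0.0,"wz": 0.0,"gripper": 2.0}
  ]
}}

```text
time_s: 3.9
ee_pos: [0.5404, 0.0356, 0.3371]
orientation: [0.0, 1.0, -0.0, 0.0]
force: [0.8, -0.8, -1.8]
opening: 0.0294
grip_force: 30.0
```

>>> {"api": "arm_command", "payload": {
  "steps": [
    {"tx": -1.5,"ty": 3.5,"tz": 0.0,"wx": 0.0,"wy": 0.0,"wz": 0.0,"gripper": 2.0},
    {"tx": -3.0,"ty": 7.0,"tz": 0.0,"wx": 0.0,"wy": 0.0,"wz": 0.0,"gripper": 2.0},
    {"tx": -4.5,"ty": 10.5,"tz": 0.0,"wx": 0.0,"wy": 0.0,"wz": 0.0,"gripper": 2.0},
    {"tx": -6.0,"ty": 14.0,"tz": 0.0,"wx": 0.0,"wy": 0.0,"wz": 0.0,"gripper": 2.0},
    {"tx": -7.5,"ty": 17.5,"tz": 0.0,"wx": 0.0,"wy": 0.0,"wz": 0.0,"gripper": 2.0},
    {"tx": -9.0,"ty": 21.0,"tz": 0.0,"wx": 0.0,"wy": 0.0,"wz": 0.0,"gripper": 2.0},
    {"tx": -10.0,"ty": 24.0,"tz": 0.0,"wx": 0.0,"wy": 0.0,"wz": 0.0,"gripper": 2.0},
    {"tx": -10.0,"ty": 24.0,"tz": 0.0,"wx": 0.0,"wy": 0.0,"wz": 0.0,"gripper": 2.0}
  ]
}}

```text
time_s: 4.57
ee_pos: [0.4391, -0.2082, 0.337]
orientation: [0.001, 1.0, -0.004, -0.0]
force: [-0.8, -1.0, -1.6]
opening: 0.0294
grip_force: 30.0
```

>>> {"api": "arm_command", "payload": {
  "steps": [
    {"tx": -0.3,"ty": 1.5,"tz": 3.0,"wx": 0.0,"wy": 0.0,"wz": 0.0,"gripper": 2.0},
    {"tx": -0.3,"ty": 1.5,"tz": 6.0,"wx": 0.0,"wy": 0.0,"wz": 0.0,"gripper": 2.0},
    {"tx": -0.3,"ty": 1.5,"tz": 7.5,"wx": 0.0,"wy": 0.0,"wz": 0.0,"gripper": 2.0},
    {"tx": -0.3,"ty": 1.5,"tz": 7.5,"wx": 0.0,"wy": 0.0,"wz": 0.0,"gripper": 2.0},
    {"tx": -0.3,"ty": 1.5,"tz": 7.5,"wx": 0.0,"wy": 0.0,"wz": 0.0,"gripper": 2.0}
  ]
}}

```text
time_s: 4.98
ee_pos: [0.4387, -0.2177, 0.2617]
orientation: [-0.0, 1.0, -0.001, -0.001]
force: [0.6, -0.1, 0.2]
opening: 0.0293
grip_force: 30.0
```

```bash
python3 - <<'E'
from h import *
s=robot.observe(); print(s["ee_pos"],s["opening"])
I=cv2.cvtColor(viewer.grab_frame("side"),4)[150:300,300:500]
cv2.imwrite("pics/pl1.png",cv2.resize(I,None,fx=3.5,fy=3.5))
E
```

```text
[ 0.43867662 -0.21766213  0.26165994] 0.029254921710995873
```

View pics/pl1.png

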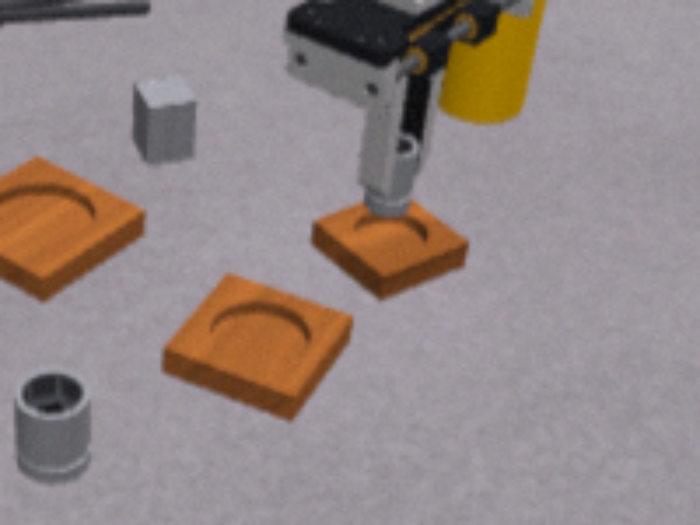

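The socket hangs upright over the small holder, its base at (388,205) and the pocket at (392,232). I descend with a small correction.

>>> {"api": "arm_command", "payload": {
  "steps": [
    {"tx": -0.3,"ty": 0.4,"tz": 0.7,"wx": 0.0,"wy": 0.0,"wz": 0.0,"gripper": 2.0},
    {"tx": -0.3,"ty": 0.4,"tz": 1.0,"wx": 0.0,"wy": 0.0,"wz": 0.0,"gripper": 2.0},
    {"tx": -0.3,"ty": 0.4,"tz": 1.0,"wx": 0.0,"wy": 0.0,"wz": 0.0,"gripper": 2.0},
    {"tx": -0.3,"ty": 0.4,"tz": 1.0,"wx": 0.0,"wy": 0.0,"wz": 0.0,"gripper": 2.0},
    {"tx": -0.3,"ty": 0.4,"tz": 1.0,"wx": 0.0,"wy": 0.0,"wz": 0.0,"gripper": 2.0}
  ]
}}

```text
time_s: 5.45
ee_pos: [0.4358, -0.2218, 0.252]
orientation: [0.0, 1.0, -0.001, 0.0]
force: [0.3, -0.2, -0.7]
opening: 0.0294
grip_force: 30.0
```

>>> {"api": "arm_command", "payload": {
  "steps": [
    {"tx": 0.0,"ty": 0.1,"tz": 0.8,"wx": 0.0,"wy": 0.0,"wz": 0.0,"gripper": 2.0},
    {"tx": 0.0,"ty": 0.1,"tz": 1.5,"wx": 0.0,"wy": 0.0,"wz": 0.0,"gripper": 2.0},
    {"tx": 0.0,"ty": 0.1,"tz": 2.0,"wx": 0.0,"wy": 0.0,"wz": 0.0,"gripper": 2.0},
    {"tx": 0.0,"ty": 0.1,"tz": 2.2,"wx": 0.0,"wy": 0.0,"wz": 0.0,"gripper": 2.0},
    {"tx": 0.0,"ty": 0.1,"tz": 2.3,"wx": 0.0,"wy": 0.0,"wz": 0.0,"gripper": 2.0},
    {"tx": 0.0,"ty": 0.1,"tz": 2.3,"wx": 0.0,"wy": 0.0,"wz": 0.0,"gripper": 2.0},
    {"tx": 0.0,"ty": 0.1,"tz": 2.3,"wx": 0.0,"wy": 0.0,"wz": 0.0,"gripper": 2.0}
  ]
}}

```text
time_s: 6.03
ee_pos: [0.4358, -0.2228, 0.2287]
orientation: [-0.0, 1.0, -0.001, -0.0]
force: [0.5, 0.4, -0.8]
opening: 0.0293
grip_force: 30.0
```

>>> {"api": "arm_command", "payload": {
  "steps": [
    {"tx": 0.0,"ty": 0.0,"tz": 0.1,"wx": 0.0,"wy": 0.0,"wz": 0.0,"gripper": 3.3},
    {"tx": 0.0,"ty": 0.0,"tz": 0.1,"wx": 0.0,"wy": 0.0,"wz": 0.0,"gripper": 4.0},
    {"tx": 0.0,"ty": 0.0,"tz": 0.1,"wx": 0.0,"wy": 0.0,"wz": 0.0,"gripper": 6.0},
    {"tx": 0.0,"ty": 0.0,"tz": 0.1,"wx": 0.0,"wy": 0.0,"wz": 0.0,"gripper": 7.0},
    {"tx": 0.0,"ty": 0.0,"tz": -1.0,"wx": 0.0,"wy": 0.0,"wz": 0.0,"gripper": 7.0},
    {"tx": 0.0,"ty": 0.0,"tz": -4.0,"wx": 0.0,"wy": 0.0,"wz": 0.0,"gripper": 7.0},
    {"tx": 0.0,"ty": 0.0,"tz": -8.0,"wx": 0.0,"wy": 0.0,"wz": 0.0,"gripper": 7.5},
    {"tx": 0.0,"ty": 0.0,"tz": -10.0,"wx": 0.0,"wy": 0.0,"wz": 0.0,"gripper": 7.5}
  ]
}}

```text
time_s: 6.7
ee_pos: [0.4361, -0.2229, 0.3329]
orientation: [0.0, 1.0, -0.001, 0.001]
force: [1.5, -0.4, 0.8]
opening: 0.074
grip_force: 0.0
```

>>> {"api": "arm_command", "payload": {
  "steps": [
    {"tx": 0.4,"ty": -4.0,"tz": 0.0,"wx": 0.0,"wy": 0.0,"wz": 0.0,"gripper": 8.0},
    {"tx": 0.8,"ty": -8.0,"tz": 0.0,"wx": 0.0,"wy": 0.0,"wz": 0.0,"gripper": 8.0},
    {"tx": 1.2,"ty": -12.0,"tz": 0.0,"wx": 0.0,"wy": 0.0,"wz": 0.0,"gripper": 8.0},
    {"tx": 1.6,"ty": -16.0,"tz": 0.0,"wx": 0.0,"wy": 0.0,"wz": 0.0,"gripper": 8.0},
    {"tx": 2.0,"ty": -20.0,"tz": 0.0,"wx": 0.0,"wy": 0.0,"wz": 0.0,"gripper": 8.0},
    {"tx": 2.4,"ty": -24.0,"tz": 2.0,"wx": 0.0,"wy": 0.0,"wz": 0.0,"gripper": 8.0},
    {"tx": 3.0,"ty": -27.5,"tz": 3.5,"wx": 0.0,"wy": 0.0,"wz": 0.0,"gripper": 8.0},
    {"tx": 3.0,"ty": -28.9,"tz": 4.0,"wx": 0.0,"wy": 0.0,"wz": 0.0,"gripper": 8.0}
  ]
}}

```text
time_s: 7.37
ee_pos: [0.466, 0.0708, 0.2882]
orientation: [-0.001, 1.0, 0.001, 0.0]
force: [0.0, 0.8, 0.3]
opening: 0.0799
grip_force: 0.0
```

```bash
python3 - <<'E'
from h import *
s=robot.observe(); print(s["ee_pos"],s["opening"])
I=cv2.cvtColor(viewer.grab_frame("side"),4)[150:320,240:460]
cv2.imwrite("pics/hov2.png",cv2.resize(I,None,fx=3.5,fy=3.5))
E
```

```text
[0.46600922 0.07084948 0.28822496] 0.07993093102977958
```

View pics/hov2.png

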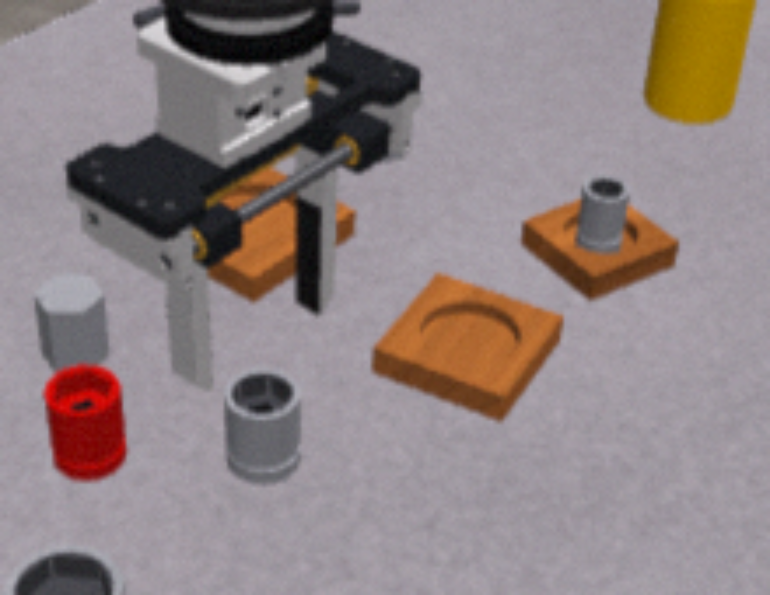

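The small socket now stands in its pocket at (602,215). The gripper is over the medium one at (263,390). I descend and grip.

>>> {"api": "arm_command", "payload": {
  "steps": [
    {"tx": 0.0,"ty": 0.0,"tz": 0.0,"wx": 0.0,"wy": 0.0,"wz": 0.0,"gripper": 8.0},
    {"tx": 0.0,"ty": 0.0,"tz": 3.0,"wx": 0.0,"wy": 0.0,"wz": 0.0,"gripper": 8.0},
    {"tx": 0.0,"ty": 0.0,"tz": 5.5,"wx": 0.0,"wy": 0.0,"wz": 0.0,"gripper": 8.0},
    {"tx": 0.0,"ty": 0.0,"tz": 7.4,"wx": 0.0,"wy": 0.0,"wz": 0.0,"gripper": 8.0},
    {"tx": 0.0,"ty": 0.0,"tz": 7.5,"wx": 0.0,"wy": 0.0,"wz": 0.0,"gripper": 6.0},
    {"tx": 0.0,"ty": 0.0,"tz": 7.5,"wx": 0.0,"wy": 0.0,"wz": 0.0,"gripper": 5.0},
    {"tx": 0.0,"ty": 0.0,"tz": 7.5,"wx": 0.0,"wy": 0.0,"wz": 0.0,"gripper": 4.0},
    {"tx": 0.0,"ty": 0.0,"tz": 7.5,"wx": 0.0,"wy": 0.0,"wz": 0.0,"gripper": 3.0}
  ]
}}

```text
time_s: 8.08
ee_pos: [0.4667, 0.0658, 0.2152]
orientation: [-0.0, 1.0, -0.001, 0.001]
force: [-0.6, 1.0, 0.8]
opening: 0.0568
grip_force: 0.0
```

>>> {"api": "arm_command", "payload": {
  "steps": [
    {"tx": 0.0,"ty": 0.0,"tz": 0.0,"wx": 0.0,"wy": 0.0,"wz": 0.0,"gripper": 3.0},
    {"tx": 0.0,"ty": 0.0,"tz": 0.0,"wx": 0.0,"wy": 0.0,"wz": 0.0,"gripper": 3.0},
    {"tx": 0.0,"ty": 0.0,"tz": 0.0,"wx": 0.0,"wy": 0.0,"wz": 0.0,"gripper": 3.0},
    {"tx": 0.0,"ty": 0.0,"tz": 0.0,"wx": 0.0,"wy": 0.0,"wz": 0.0,"gripper": 3.0},
    {"tx": 0.0,"ty": 0.0,"tz": 0.0,"wx": 0.0,"wy": 0.0,"wz": 0.0,"gripper": 3.0}
  ]
}}

```text
time_s: 8.5
ee_pos: [0.4664, 0.0661, 0.2146]
orientation: [0.0, 1.0, -0.001, 0.001]
force: [-1.9, -1.0, 11.8]
opening: 0.0417
grip_force: 30.0
```

>>> {"api": "arm_command", "payload": {
  "steps": [
    {"tx": 0.0,"ty": 0.0,"tz": -4.0,"wx": 0.0,"wy": 0.0,"wz": 0.0,"gripper": 3.0},
    {"tx": 0.0,"ty": 0.0,"tz": -7.0,"wx": 0.0,"wy": 0.0,"wz": 0.0,"gripper": 3.0},
    {"tx": -0.5,"ty": 3.0,"tz": -7.5,"wx": 0.0,"wy": 0.0,"wz": 0.0,"gripper": 3.0},
    {"tx": -1.3,"ty": 7.0,"tz": -7.0,"wx": 0.0,"wy": 0.0,"wz": 0.0,"gripper": 3.0},
    {"tx": -2.1,"ty": 10.5,"tz": -6.5,"wx": 0.0,"wy": 0.0,"wz": 0.0,"gripper": 3.0},
    {"tx": -2.7,"ty": 13.0,"tz": -6.0,"wx": 0.0,"wy": 0.0,"wz": 0.0,"gripper": 3.0},
    {"tx": -3.1,"ty": 14.9,"tz": -5.0,"wx": 0.0,"wy": 0.0,"wz": 0.0,"gripper": 3.0},
    {"tx": -3.1,"ty": 14.9,"tz": -4.0,"wx": 0.0,"wy": 0.0,"wz": 0.0,"gripper": 3.0}
  ]
}}

```text
time_s: 9.17
ee_pos: [0.4338, -0.0864, 0.2537]
orientation: [0.001, 1.0, -0.003, 0.0]
force: [-0.2, -0.3, -2.5]
opening: 0.0416
grip_force: 30.0
```

>>> {"api": "arm_command", "payload": {
  "steps": [
    {"tx": 0.0,"ty": 0.0,"tz": 0.0,"wx": 0.0,"wy": 0.0,"wz": 0.0,"gripper": 3.0},
    {"tx": 0.0,"ty": 0.0,"tz": 0.0,"wx": 0.0,"wy": 0.0,"wz": 0.0,"gripper": 3.0},
    {"tx": 0.0,"ty": 0.0,"tz": 0.0,"wx": 0.0,"wy": 0.0,"wz": 0.0,"gripper": 3.0}
  ]
}}

```text
time_s: 9.42
ee_pos: [0.4353, -0.0819, 0.2541]
orientation: [-0.0, 1.0, 0.0, 0.0]
force: [-0.0, 0.1, -2.0]
opening: 0.0414
grip_force: 30.0
```

>>> {"api": "arm_command", "payload": {
  "steps": [
    {"tx": 0.0,"ty": 0.1,"tz": 0.8,"wx": 0.0,"wy": 0.0,"wz": 0.0,"gripper": 3.0},
    {"tx": 0.0,"ty": 0.1,"tz": 1.6,"wx": 0.0,"wy": 0.0,"wz": 0.0,"gripper": 3.0},
    {"tx": 0.0,"ty": 0.1,"tz": 2.3,"wx": 0.0,"wy": 0.0,"wz": 0.0,"gripper": 3.0},
    {"tx": 0.0,"ty": 0.1,"tz": 2.6,"wx": 0.0,"wy": 0.0,"wz": 0.0,"gripper": 3.0},
    {"tx": 0.0,"ty": 0.1,"tz": 2.8,"wx": 0.0,"wy": 0.0,"wz": 0.0,"gripper": 3.0},
    {"tx": 0.0,"ty": 0.1,"tz": 2.8,"wx": 0.0,"wy": 0.0,"wz": 0.0,"gripper": 3.0},
    {"tx": 0.0,"ty": 0.1,"tz": 2.8,"wx": 0.0,"wy": 0.0,"wz": 0.0,"gripper": 3.0}
  ]
}}

```text
time_s: 10.0
ee_pos: [0.4349, -0.0837, 0.2256]
orientation: [-0.0, 1.0, -0.001, -0.0]
force: [-0.4, -0.5, -1.9]
opening: 0.0413
grip_force: 30.0
```

>>> {"api": "arm_command", "payload": {
  "steps": [
    {"tx": 0.0,"ty": 0.0,"tz": 0.1,"wx": 0.0,"wy": 0.0,"wz": 0.0,"gripper": 4.4},
    {"tx": 0.0,"ty": 0.0,"tz": 0.1,"wx": 0.0,"wy": 0.0,"wz": 0.0,"gripper": 5.0},
    {"tx": 0.0,"ty": 0.0,"tz": 0.1,"wx": 0.0,"wy": 0.0,"wz": 0.0,"gripper": 7.0},
    {"tx": 0.0,"ty": 0.0,"tz": 0.1,"wx": 0.0,"wy": 0.0,"wz": 0.0,"gripper": 8.0},
    {"tx": 0.0,"ty": 0.0,"tz": -1.0,"wx": 0.0,"wy": 0.0,"wz": 0.0,"gripper": 8.0},
    {"tx": 0.0,"ty": 0.0,"tz": -4.0,"wx": 0.0,"wy": 0.0,"wz": 0.0,"gripper": 8.5},
    {"tx": 0.0,"ty": 0.0,"tz": -8.0,"wx": 0.0,"wy": 0.0,"wz": 0.0,"gripper": 9.0},
    {"tx": 0.0,"ty": 0.0,"tz": -10.0,"wx": 0.0,"wy": 0.0,"wz": 0.0,"gripper": 9.0}
  ]
}}

```text
time_s: 10.67
ee_pos: [0.4353, -0.0837, 0.3291]
orientation: [0.0, 1.0, -0.001, 0.001]
force: [0.6, -0.7, 1.0]
opening: 0.0864
grip_force: 0.0
```

>>> {"api": "arm_command", "payload": {
  "steps": [
    {"tx": 1.0,"ty": -4.0,"tz": 0.0,"wx": 0.0,"wy": 0.0,"wz": 0.0,"gripper": 9.0},
    {"tx": 2.0,"ty": -8.0,"tz": 0.0,"wx": 0.0,"wy": 0.0,"wz": 0.0,"gripper": 9.0},
    {"tx": 2.5,"ty": -12.0,"tz": 0.0,"wx": 0.0,"wy": 0.0,"wz": 0.0,"gripper": 9.0},
    {"tx": 2.5,"ty": -16.0,"tz": 0.0,"wx": 0.0,"wy": 0.0,"wz": 0.0,"gripper": 9.0},
    {"tx": 2.0,"ty": -20.0,"tz": 0.0,"wx": 0.0,"wy": 0.0,"wz": 0.0,"gripper": 9.0},
    {"tx": 1.5,"ty": -24.0,"tz": 0.0,"wx": 0.0,"wy": 0.0,"wz": 0.0,"gripper": 9.0},
    {"tx": 1.0,"ty": -28.0,"tz": 1.0,"wx": 0.0,"wy": 0.0,"wz": 0.0,"gripper": 9.0},
    {"tx": 0.0,"ty": -31.7,"tz": 2.0,"wx": 0.0,"wy": 0.0,"wz": 0.0,"gripper": 9.0}
  ]
}}

```text
time_s: 11.33
ee_pos: [0.4353, 0.2355, 0.3062]
orientation: [-0.001, 1.0, -0.001, 0.001]
force: [1.4, -0.7, -0.4]
opening: 0.0902
grip_force: 0.0
```

>>> {"api": "arm_command", "payload": {
  "steps": [
    {"tx": 0.0,"ty": 0.0,"tz": 1.0,"wx": 0.0,"wy": 0.0,"wz": 0.0,"gripper": 9.0},
    {"tx": 0.0,"ty": 0.0,"tz": 2.0,"wx": 0.0,"wy": 0.0,"wz": 0.0,"gripper": 9.0},
    {"tx": 0.0,"ty": 0.0,"tz": 2.0,"wx": 0.0,"wy": 0.0,"wz": 0.0,"gripper": 9.0},
    {"tx": 0.0,"ty": 0.0,"tz": 2.0,"wx": 0.0,"wy": 0.0,"wz": 0.0,"gripper": 9.0}
  ]
}}

```text
time_s: 11.67
ee_pos: [0.4355, 0.2321, 0.2854]
orientation: [0.0, 1.0, -0.001, -0.0]
force: [0.0, 0.6, 0.2]
opening: 0.0896
grip_force: 0.0
```

```bash
python3 - <<'E'
from h import *
I=cv2.cvtColor(viewer.grab_frame("side"),4)[170:420,160:460]
cv2.imwrite("pics/hov3.png",cv2.resize(I,None,fx=2.4,fy=2.4))
E
```

```text
(no output)
```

View pics/hov3.png

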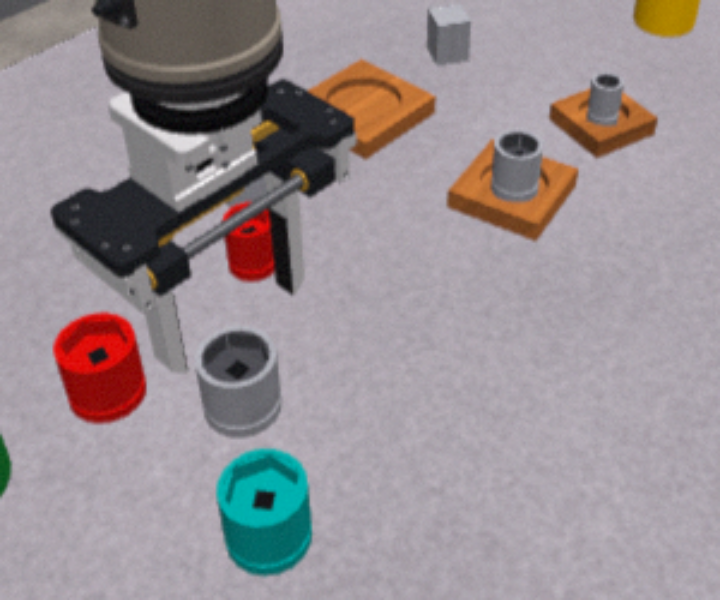

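The medium socket stands in its pocket at (516,165). The gripper is centred over the grey large one at (238,365), clear of the red and turquoise ones.

>>> {"api": "arm_command", "payload": {
  "steps": [
    {"tx": 0.0,"ty": -0.1,"tz": 2.0,"wx": 0.0,"wy": 0.0,"wz": 0.0,"gripper": 9.0},
    {"tx": 0.0,"ty": -0.1,"tz": 4.0,"wx": 0.0,"wy": 0.0,"wz": 0.0,"gripper": 9.0},
    {"tx": 0.0,"ty": -0.1,"tz": 6.0,"wx": 0.0,"wy": 0.0,"wz": 0.0,"gripper": 9.0},
    {"tx": 0.0,"ty": -0.1,"tz": 7.0,"wx": 0.0,"wy": 0.0,"wz": 0.0,"gripper": 9.0},
    {"tx": 0.0,"ty": -0.1,"tz": 7.0,"wx": 0.0,"wy": 0.0,"wz": 0.0,"gripper": 7.5},
    {"tx": 0.0,"ty": -0.1,"tz": 7.0,"wx": 0.0,"wy": 0.0,"wz": 0.0,"gripper": 6.5},
    {"tx": 0.0,"ty": -0.1,"tz": 7.0,"wx": 0.0,"wy": 0.0,"wz": 0.0,"gripper": 5.5},
    {"tx": 0.0,"ty": -0.1,"tz": 7.0,"wx": 0.0,"wy": 0.0,"wz": 0.0,"gripper": 4.5}
  ]
}}

```text
time_s: 12.38
ee_pos: [0.4357, 0.2343, 0.2168]
orientation: [-0.0, 1.0, -0.001, 0.001]
force: [0.2, 0.3, -0.8]
opening: 0.067
grip_force: 0.0
```

>>> {"api": "arm_command", "payload": {
  "steps": [
    {"tx": 0.0,"ty": 0.0,"tz": 0.0,"wx": 0.0,"wy": 0.0,"wz": 0.0,"gripper": 4.5},
    {"tx": 0.0,"ty": 0.0,"tz": 0.0,"wx": 0.0,"wy": 0.0,"wz": 0.0,"gripper": 4.5},
    {"tx": 0.0,"ty": 0.0,"tz": 0.0,"wx": 0.0,"wy": 0.0,"wz": 0.0,"gripper": 4.5},
    {"tx": 0.0,"ty": 0.0,"tz": 0.0,"wx": 0.0,"wy": 0.0,"wz": 0.0,"gripper": 4.5},
    {"tx": 0.0,"ty": 0.0,"tz": 0.0,"wx": 0.0,"wy": 0.0,"wz": 0.0,"gripper": 4.5}
  ]
}}

```text
time_s: 12.8
ee_pos: [0.4356, 0.2342, 0.2165]
orientation: [-0.0, 1.0, -0.001, 0.001]
force: [-1.7, -2.6, 9.3]
opening: 0.0554
grip_force: 30.0
```

>>> {"api": "arm_command", "payload": {
  "steps": [
    {"tx": 0.0,"ty": 0.0,"tz": -4.0,"wx": 0.0,"wy": 0.0,"wz": 0.0,"gripper": 4.5},
    {"tx": 0.0,"ty": 0.0,"tz": -8.0,"wx": 0.0,"wy": 0.0,"wz": 0.0,"gripper": 4.5},
    {"tx": 0.5,"ty": 1.0,"tz": -11.0,"wx": 0.0,"wy": 0.0,"wz": 0.0,"gripper": 4.5},
    {"tx": 1.5,"ty": 3.5,"tz": -12.0,"wx": 0.0,"wy": 0.0,"wz": 0.0,"gripper": 4.5},
    {"tx": 3.0,"ty": 7.0,"tz": -12.0,"wx": 0.0,"wy": 0.0,"wz": 0.0,"gripper": 4.5},
    {"tx": 5.0,"ty": 10.5,"tz": -12.0,"wx": 0.0,"wy": 0.0,"wz": 0.0,"gripper": 4.5},
    {"tx": 7.0,"ty": 14.0,"tz": -12.0,"wx": 0.0,"wy": 0.0,"wz": 0.0,"gripper": 4.5},
    {"tx": 9.0,"ty": 17.0,"tz": -12.0,"wx": 0.0,"wy": 0.0,"wz": 0.0,"gripper": 4.5}
  ]
}}

```text
time_s: 13.47
ee_pos: [0.5254, 0.0615, 0.3361]
orientation: [0.0, 1.0, -0.001, 0.0]
force: [0.8, 0.2, -2.8]
opening: 0.0557
grip_force: 30.0
```

>>> {"api": "arm_command", "payload": {
  "steps": [
    {"tx": 2.0,"ty": 3.5,"tz": 0.0,"wx": 0.0,"wy": 0.0,"wz": 0.0,"gripper": 4.5},
    {"tx": 4.0,"ty": 7.0,"tz": 0.0,"wx": 0.0,"wy": 0.0,"wz": 0.0,"gripper": 4.5},
    {"tx": 6.0,"ty": 10.0,"tz": 0.0,"wx": 0.0,"wy": 0.0,"wz": 0.0,"gripper": 4.5},
    {"tx": 8.0,"ty": 12.5,"tz": 1.0,"wx": 0.0,"wy": 0.0,"wz": 0.0,"gripper": 4.5},
    {"tx": 9.2,"ty": 14.6,"tz": 3.0,"wx": 0.0,"wy": 0.0,"wz": 0.0,"gripper": 4.5},
    {"tx": 9.2,"ty": 14.6,"tz": 6.0,"wx": 0.0,"wy": 0.0,"wz": 0.0,"gripper": 4.5},
    {"tx": 9.2,"ty": 14.6,"tz": 8.0,"wx": 0.0,"wy": 0.0,"wz": 0.0,"gripper": 4.5},
    {"tx": 9.2,"ty": 14.6,"tz": 8.0,"wx": 0.0,"wy": 0.0,"wz": 0.0,"gripper": 4.5}
  ]
}}

```text
time_s: 14.13
ee_pos: [0.6153, -0.0824, 0.2514]
orientation: [-0.0, 1.0, -0.001, -0.003]
force: [-2.1, -0.0, -4.1]
opening: 0.0556
grip_force: 30.0
```

>>> {"api": "arm_command", "payload": {
  "steps": [
    {"tx": 0.0,"ty": 0.0,"tz": 0.0,"wx": 0.0,"wy": 0.0,"wz": 0.0,"gripper": 4.5},
    {"tx": 0.0,"ty": 0.0,"tz": 0.0,"wx": 0.0,"wy": 0.0,"wz": 0.0,"gripper": 4.5}
  ]
}}

```text
time_s: 14.3
ee_pos: [0.6173, -0.0817, 0.257]
orientation: [-0.0, 1.0, -0.0, 0.001]
force: [-0.8, 0.6, -2.6]
opening: 0.0558
grip_force: 30.0
```

>>> {"api": "arm_command", "payload": {
  "steps": [
    {"tx": 0.0,"ty": 0.0,"tz": 0.8,"wx": 0.0,"wy": 0.0,"wz": 0.0,"gripper": 4.5},
    {"tx": 0.0,"ty": 0.0,"tz": 1.6,"wx": 0.0,"wy": 0.0,"wz": 0.0,"gripper": 4.5},
    {"tx": 0.0,"ty": 0.0,"tz": 2.3,"wx": 0.0,"wy": 0.0,"wz": 0.0,"gripper": 4.5},
    {"tx": 0.0,"ty": 0.0,"tz": 2.6,"wx": 0.0,"wy": 0.0,"wz": 0.0,"gripper": 4.5},
    {"tx": 0.0,"ty": 0.0,"tz": 2.8,"wx": 0.0,"wy": 0.0,"wz": 0.0,"gripper": 4.5},
    {"tx": 0.0,"ty": 0.0,"tz": 2.8,"wx": 0.0,"wy": 0.0,"wz": 0.0,"gripper": 4.5},
    {"tx": 0.0,"ty": 0.0,"tz": 2.8,"wx": 0.0,"wy": 0.0,"wz": 0.0,"gripper": 4.5}
  ]
}}

```text
time_s: 14.88
ee_pos: [0.617, -0.082, 0.2277]
orientation: [-0.0, 1.0, -0.001, -0.0]
force: [0.9, -0.7, -3.9]
opening: 0.0556
grip_force: 30.0
```

>>> {"api": "arm_command", "payload": {
  "steps": [
    {"tx": 0.0,"ty": 0.0,"tz": 0.1,"wx": 0.0,"wy": 0.0,"wz": 0.0,"gripper": 5.8},
    {"tx": 0.0,"ty": 0.0,"tz": 0.1,"wx": 0.0,"wy": 0.0,"wz": 0.0,"gripper": 6.5},
    {"tx": 0.0,"ty": 0.0,"tz": 0.1,"wx": 0.0,"wy": 0.0,"wz": 0.0,"gripper": 8.0},
    {"tx": 0.0,"ty": 0.0,"tz": 0.1,"wx": 0.0,"wy": 0.0,"wz": 0.0,"gripper": 9.0},
    {"tx": 0.0,"ty": 0.0,"tz": 0.0,"wx": 0.0,"wy": 0.0,"wz": 0.0,"gripper": 9.0},
    {"tx": 0.0,"ty": 0.0,"tz": -4.0,"wx": 0.0,"wy": 0.0,"wz": 0.0,"gripper": 9.0},
    {"tx": 0.0,"ty": 0.0,"tz": -8.0,"wx": 0.0,"wy": 0.0,"wz": 0.0,"gripper": 9.0},
    {"tx": 0.0,"ty": 0.0,"tz": -12.0,"wx": 0.0,"wy": 0.0,"wz": 0.0,"gripper": 9.0}
  ]
}}

```text
time_s: 15.55
ee_pos: [0.6166, -0.0819, 0.349]
orientation: [-0.0, 1.0, -0.0, -0.001]
force: [0.5, -0.9, 0.2]
opening: 0.0896
grip_force: 0.0
```

>>> {"api": "arm_command", "payload": {
  "steps": [
    {"tx": 0.0,"ty": -4.0,"tz": -4.0,"wx": 0.0,"wy": 0.0,"wz": 0.0,"gripper": 9.0},
    {"tx": 0.0,"ty": -8.0,"tz": -6.0,"wx": 0.0,"wy": 0.0,"wz": 0.0,"gripper": 9.0},
    {"tx": 0.0,"ty": -12.0,"tz": -7.0,"wx": 0.0,"wy": 0.0,"wz": 0.0,"gripper": 9.0},
    {"tx": 0.0,"ty": -16.0,"tz": -8.0,"wx": 0.0,"wy": 0.0,"wz": 0.0,"gripper": 9.0},
    {"tx": 0.0,"ty": -20.0,"tz": -8.0,"wx": 0.0,"wy": 0.0,"wz": 0.0,"gripper": 9.0},
    {"tx": 0.0,"ty": -24.0,"tz": -8.0,"wx": 0.0,"wy": 0.0,"wz": 0.0,"gripper": 9.0},
    {"tx": 0.0,"ty": -28.0,"tz": -8.0,"wx": 0.0,"wy": 0.0,"wz": 0.0,"gripper": 9.0},
    {"tx": 0.0,"ty": -30.0,"tz": -8.0,"wx": 0.0,"wy": 0.0,"wz": 0.0,"gripper": 9.0}
  ]
}}

```text
time_s: 16.22
ee_pos: [0.6163, 0.2218, 0.4283]
orientation: [-0.001, 1.0, 0.001, 0.0]
force: [0.6, 0.6, -0.0]
opening: 0.09
grip_force: 0.0
```

```bash
python3 - <<'E'
from h import *
S=cv2.cvtColor(viewer.grab_frame("side"),4)[150:300,270:470]; T=cv2.cvtColor(viewer.grab_frame("top"),4)[130:290,325:455]
cv2.imwrite("pics/fin.png",np.hstack([cv2.resize(S,(480,360)),cv2.resize(T,(293,360))]))
E
```

```text
(no output)
```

View pics/fin.png

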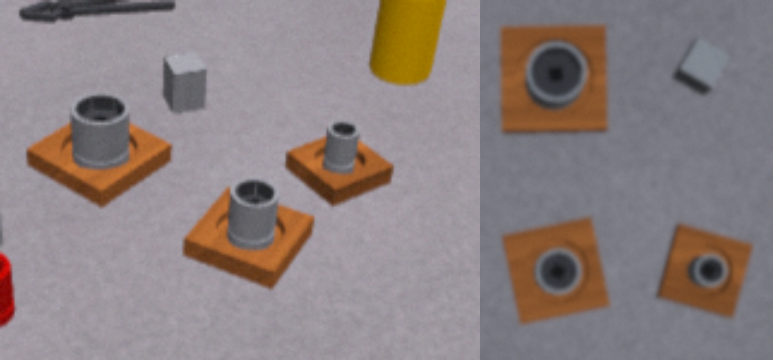

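All three sockets stand upright in their pockets in both views: large (100,130), medium (253,212), small (342,147) in the side crop. The square bar and glue bottle are undisturbed. I hand in.

```bash
python3 -c "
from workcell import robot
print(robot.finish_job())"
```

```text
the job is handed in; nothing more can be done
None
```

I handed the job in with all three sockets standing upright and released in their own holders, as the last pictures show; the hand-in gave no verdict.

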